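Pin the pan rest to its bracket

TASK

Two loose pins stand in the wooden stand. Take the long one, with the plain straight grip, out and put it upright down through the eyes of the pan rest's pivot bracket until its collar lies on the top eye, then let go. Leave the short ball-headed pin where it stands.

Things in the scene. Friction and masses are not known exactly. Their poses are not given: they have to be found in the camera images.
- long_pin_grip (a point): Long pin, loose and upright in either hole of the stand. Dark wooden cylinder grip 24 mm diameter, 50 mm tall; below it a steel collar, 50 mm diameter, 5 mm thick; then a 12 mm steel shank reaching 80 mm below the collar's underside, its last 10 mm tapered. 140 g. Point: grip centre, on the axis, 30 mm above the collar's underside, 110 mm above the tip; z up along the pin, yaw has no meaning.
- short_pin_grip (a point): Short pin, upright in the stand's other hole; to be left there. Dark wooden ball head, 34 mm diameter, on a 12 mm steel neck over a collar like the long pin's; shank only 35 mm below the collar. Point: on its axis, 30 mm above the collar's underside, 2 mm below the ball's centre.
- eye (a point): Fixed steel pivot bracket: two round eyes on a back plate (at its own +x, 38 mm off), the pan rest's eye between; all in one vertical line, 8 mm thick, 60 mm outside, 30 mm holes, undersides 30, 60, 92 mm over the worktop. Arm to its -y at 64 mm height with a 134 mm trivet 165 mm off. Point: hole centre in the top eye's upper face, z up. Pin home: grip centre 30 mm above.
- pin_stand: Wooden stand, fixed: a 75 x 190 mm board, 12 mm thick, on two end panels, top at 100 mm. Its two 21 mm through holes lie 45 mm either side of its centre along its own y axis, the long one; a pin's collar rests on the board's top. Origin: centre of its footprint, on the worktop.

How it is judged:
At the end, for the whole second after the job is handed in: The long pin stands in the bracket's eyes, its grip centre within 16 mm sideways of the eye's axis and 22 to 36 mm above the eye (collar lying on the top eye, up to 6 mm off it), upright within 0.15 rad, and stays there (horizontal distance between long_pin_grip and eye below 0.016 m and z of long_pin_grip in the frame of eye between 0.022 and 0.036 m and angle between long_pin_grip's own z axis and vertical below 0.15 rad); the robot touches nothing.
It fails at once if the short pin is moved more than 30 mm (distance of short_pin_grip from where it was at the start of the episode above 0.03 m).
It also fails if it takes over 38 s, if anything falls off the work surface, if the arm or the gripper's body presses on something with over 40 N, if the wrist force passes 120 N, or if a joint passes its speed limit or range.

ROBOT

A 6-joint arm with a two-finger parallel gripper is mounted at the origin on a cart in front of the work surface, level with it; the furniture and walls round the work are solid. World frame = base frame: x ahead of the robot, y to its left, z up, the work surface at z = 0. Lengths are in m, angles in rad, forces in N, time in s.
With the tool pointing down it reaches from about 0.275 to 0.725 m from the base axis. Payload 5.6 kg.
Tool frame: the origin (TCP) lies on the centre line of the jaws, within the pads' length; the fingertips stand 17 mm ahead of it and the grasp point (between the pads) lies 2 mm behind it; z points along the fingers, y is the line along which they close (so a half turn about z gives the same grasp; the last joint's range is limited). The gripper opens to 85 mm and grips with 20 to 120 N. Pads are 22 mm wide; open, the fingers measure 114 mm over their backs; the gripper's body (76 mm by 85 mm) begins 54 mm behind the grasp point. The pads swing forward as they close: fully open they stand 13 mm farther back than shut.
Start: joints at [0.285, 0.255, 0.108, 0, -1.424, -0.285], TCP at [0.55, 0, 0.248] pointing down, gripper open.
Joint ranges: [-2.95, 2.95], [-1.21, 1.97], [-1.09, 1.5], [-2.87, 1.71], [-2.94, -0.07], [-3.05, 3.05]. Speed limits (rad/s): [2.57, 2.57, 3.14, 3.14, 3.14, 3.14].

INTERFACE

Orientations are given as a rotation vector (axis times angle).
In Python, from plant import robot gives the robot as it stands. The module is installed in compiled form; this text tells all that it offers.
- The arm moves only by the tool drive_tool, never from a script. Its argument "rows" is a list of rows, each a list of 4 numbers: the shift along the tool's x, y, z in m, then the turn about the tool's z in rad. A call has 1 to 12 rows; each row shifts and turns the commanded pose from where the row before left it, along the tool's axes as they then stand; what a row does not reach is not made up. A row lasts 1/12 s, in which the tool goes at most 41.7 mm and 7.16 degrees, less where a joint would pass 70% of its speed; a pose out of reach is approached as far as the arm can. A call is refused whole if a number of a shift passes 0.0417 or a number of a turn 0.125, either way. A call with a gripper value outside its range is refused whole. "gripper" is the finger opening in m, from 0 to 0.0854, set as the call begins (left out, the last holds). The fingers move at their own pace and stop on an object; "squeeze" is the grip in N (left out, the last holds). Time passes only in rows, so rows that do not move let the fingers close. It gives the time, the measured TCP pose, the force, the opening and the grip force at its end, in the units of the state.
- robot.state(): the state, without advancing time (a new reading comes with each control period).
- robot.grab_frame(name): name is "scene" or "side" or "wrist"; returns a dict with "color" (384x512x3 uint8, blue, green, red), "camera_matrix" (3x3 intrinsics, pixels), "k1" (the pictures are not rectified: a ray, as slopes to the right and down, at radius r is drawn at 1 + k1 r^2 times it, then the intrinsics apply), "pose" (4x4, takes a point from camera to world coordinates). Camera axes: x right, y down, z forward; pixel columns grow to the right and rows downward; lengths in m; the calibration is good to about 2 mm. A picture is of the moment at which its call begins. There is no depth.
- robot.close_job(): hands the job in; it is judged then, once.
Trained networks look in a picture, given as the dict that the camera call returned (one of the last four; its "shot" number tells which), for a name from the list of things; names that differ only in an ending like _2 or _b are one class to them, and where a whole thing is asked for, a point or a joint stands for the part that bears it (a point fixed in the world has none). Each returns a list of dicts, best first, with "conf" (0 to 1); they miss things now and then, are a little off and sometimes report something else, mostly with a low value. They report only what shows in the picture. A call takes as long as a camera call.
- robot.outline_of(picture, target): "mask" (384x512 bool, what is visible of it) and "position" ([row, column] in pixels, amid what is visible of it).
- robot.tip_of(picture, target): "position" ([row, column] in pixels: a listed point, or the origin of a listed thing).
The state is a dict: "time_s": time; "joint_pos": joint angles; "qd": joint speeds; "joint_torque": joint torques, N m; "position": TCP position; "ee_rot": TCP orientation; "force": force on the tool from outside, world axes, zero at the start; "ft_torque": the same for the moment, N m; "opening": opening from 0.0 (shut) to 1.0 (fully open); "gripper_force": force on a finger pad.
Only numpy, scipy, OpenCV 4.12 (cv2) and the standard library are available. Lean on these libraries where they do the work, as an engineer would, in place of code of your own. Each camera call takes 0.05 s, during which the arm holds its last target. There are 200 camera calls.

## Working session

There is one attempt and no reset: what is moved stays moved. The work goes in short steps, Python scripts to look and compute and a tool call to move; the robot and the scene stay as the last step left them, time stands still between calls to the robot, and variables do not carry over. Pictures are saved under pics/ and viewed, at most 10 in all, crops included, and the job is handed in when it is done.

Besides the shell and the picture viewer there is one more tool, called after "Emit:" as name(argument=value, ...), one argument or row to a line, values as JSON. drive_tool: Moves the arm, as the interface text tells. Its arguments: {"type":"object","properties":{"rows":{"type":"array","items":{"type":"array","items":{"type":"number"}}},"gripper":{"type":"number"},"squeeze":{"type":"number"}},"required":["rows"]}

```bash
mkdir -p pics
cat > h.py <<'E'
import numpy as np, cv2
from scipy.optimize import least_squares
from plant import robot
def ray(p,rc):
    K=np.array(p["camera_matrix"]);T=np.array(p["pose"])
    d=np.array([(rc[1]-K[0,2])/K[0,0],(rc[0]-K[1,2])/K[1,1]])
    u=d.copy()
    for _ in range(20): u=d/(1+p["k1"]*(u@u))
    v=T[:3,:3]@np.array([u[0],u[1],1]);return T[:3,3],v/np.linalg.norm(v)
def tri(rs):
    A=sum(np.eye(3)-np.outer(v,v) for o,v in rs);b=sum((np.eye(3)-np.outer(v,v))@o for o,v in rs)
    X=np.linalg.solve(A,b);return X,[np.linalg.norm((np.eye(3)-np.outer(v,v))@(X-o)) for o,v in rs]
def atz(r,z): o,v=r;return o+v*(z-o[2])/v[2]
def proj(p,X):
    T=np.array(p["pose"]);K=np.array(p["camera_matrix"]);c=T[:3,:3].T@(np.array(X)-T[:3,3]);u=c[:2]/c[2];u=u*(1+p["k1"]*(u@u))
    return np.array([K[1,1]*u[1]+K[1,2],K[0,0]*u[0]+K[0,2]])
E
python3 - <<'E'
from h import *
np.set_printoptions(precision=3,suppress=True)
ims=[]
R={}
for n in ["scene","side","wrist"]:
    p=robot.grab_frame(n);im=p["color"].copy()
    print(n,np.array(p["pose"])[:3,3])
    for i,t in enumerate(["long_pin_grip","short_pin_grip","eye","pin_stand"]):
        for d in robot.tip_of(p,t)[:2]:
            r=ray(p,d["position"]);print(t,np.round(d["position"],1),round(d["conf"],2),atz(r,[.13,.13,.1,0][i]))
            if d["conf"]>.4:
                R.setdefault(t,[]).append(r)
                cv2.circle(im,(int(d["position"][1]),int(d["position"][0])),4,[(0,0,255),(0,255,0),(255,0,0),(0,255,255)][i],1)
    ims.append(im)
for t in R:
    if len(R[t])>1: print(t,*tri(R[t]))
cv2.imwrite("pics/a.png",np.hstack(ims[:1]));cv2.imwrite("pics/b.png",ims[1])
print(robot.state())
E
```

```text
scene [ 0.015 -0.28   0.663]
long_pin_grip [187.8 188.6] 0.64 [0.503 0.162 0.13 ]
long_pin_grip [256.7 320.7] 0.38 [ 0.462 -0.143  0.13 ]
short_pin_grip [190.5 232.8] 0.77 [0.538 0.079 0.13 ]
eye [256.6 320.4] 0.75 [ 0.487 -0.134  0.1  ]
side [ 0.541 -0.67   0.663]
long_pin_grip [157.6 246.8] 0.88 [0.5   0.161 0.13 ]
short_pin_grip [179.6 262.5] 0.94 [0.539 0.072 0.13 ]
short_pin_grip [155.8 249.4] 0.62 [0.506 0.17  0.13 ]
eye [251.8 230. ] 0.94 [ 0.481 -0.125  0.1  ]
pin_stand [212.5 253.2] 0.77 [0.518 0.11  0.   ]
wrist [ 0.55  -0.079  0.373]
long_pin_grip [331.4 297.5] 0.77 [0.502 0.165 0.13 ]
short_pin_grip [270.3 265.3] 0.77 [0.539 0.085 0.13 ]
eye [ 33.9 331.8] 0.62 [ 0.481 -0.138  0.1  ]
pin_stand [243.3 272.7] 0.79 [0.522 0.125 0.   ]
long_pin_grip [0.501 0.161 0.131] [np.float64(0.0006735599573794241), np.float64(0.0014967848773539355), np.float64(0.0017329806074023132)]
short_pin_grip [0.527 0.07  0.156] [np.float64(0.01133938925889708), np.float64(0.023657179234396197), np.float64(0.035943983404015424), np.float64(0.012655413255453437)]
eye [ 0.482 -0.136  0.108] [np.float64(0.0016333814456088206), np.float64(0.0018718032939784505), np.float64(0.0015717306702041545)]
pin_stand [ 0.518  0.138 -0.024] [np.float64(0.001702972098380793), np.float64(0.0017029720983808)]
{'time_s': 0.75, 'joint_pos': array([ 0.285,  0.255,  0.108,  0.   , -1.424, -0.285]), 'qd': array([-0.001, -0.   , -0.   , -0.001, -0.002,  0.001]), 'joint_torque': array([ -0.   , -38.633,  23.805,   5.367,  -0.   ,   0.   ]), 'position': array([0.55 , 0.   , 0.248]), 'ee_rot': array([ 2.221, -2.221,  0.   ]), 'force': array([-0.697,  1.044, -0.448]), 'ft_torque': array([ 0.012,  0.031, -0.03 ]), 'gripper_force': 0.0, 'opening': 0.9995173861205533}
```

View pics/a.png

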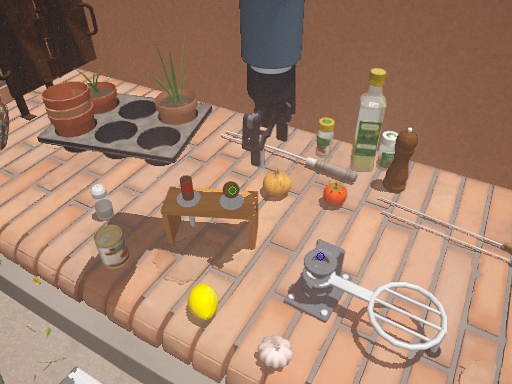

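View pics/b.png

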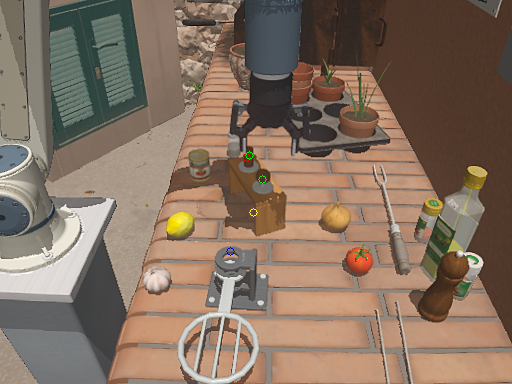

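The scene picture shows the long pin at (188,188) on the left and the ball pin at (232,190). The eye is at (320,256), with its back plate on the far (+x) side and its arm towards −y. In the side picture the same things are at (247,157), (262,180) and (230,252), so the network finds agree with both pictures.

Emit:
drive_tool(
  rows=[
    [-0.027,0.008,0.005,0],
    [-0.027,0.008,0.005,0],
    [-0.027,0.008,0.005,0],
    [-0.027,0.008,0.005,0],
    [-0.027,0.008,0.005,0],
    [-0.026,0.009,0.005,0],
    [0,0,0,0],
    [0,0,0,0],
  ],
)

```text
time_s: 1.42
position: [0.5005, 0.1621, 0.2181]
ee_rot: [2.224, -2.218, -0.0]
force: [1.5, 0.1, -0.1]
opening: 1.0
gripper_force: 0.0
```

Run:
```python
from h import *
np.set_printoptions(precision=3,suppress=True)
p=robot.grab_frame("wrist");im=p["color"].copy();print(np.array(p["pose"])[:3,3],robot.state()["position"])
for i,t in enumerate(["long_pin_grip","short_pin_grip","eye"]):
    for d in robot.tip_of(p,t)[:2]:
        r=ray(p,d["position"]);print(t,np.round(d["position"],1),round(d["conf"],2),atz(r,[.13,.13,.1,0][i]))
    for d in robot.outline_of(p,t)[:1]:
        cv2.drawContours(im,cv2.findContours(d["mask"].astype(np.uint8),0,2)[0],-1,(0,255,0),1)
a=proj(p,[.501,.161,.155]);cv2.circle(im,(int(a[1]),int(a[0])),3,(0,0,255),-1)
cv2.imwrite("pics/c.png",im)
```

```text
[0.501 0.083 0.343] [0.501 0.161 0.218]
long_pin_grip [208.8 254. ] 0.78 [0.501 0.166 0.13 ]
long_pin_grip [106.6 202.6] 0.68 [0.539 0.085 0.13 ]
short_pin_grip [104.9 203.3] 0.9 [0.539 0.083 0.13 ]
short_pin_grip [141.4 238.4] 0.5 [0.513 0.11  0.13 ]
```

View pics/c.png

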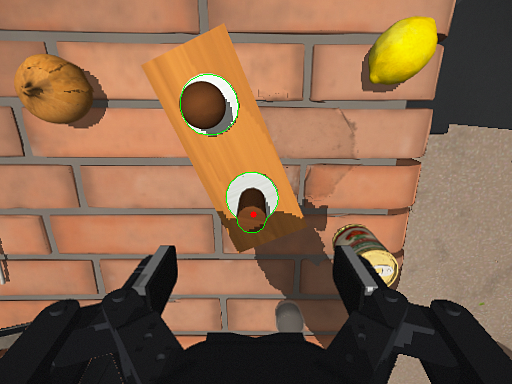

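The wrist picture shows the grip's top at (252,215), in line with the jaws, and the ball pin at (205,105), well clear. I go down and grasp.

Emit:
drive_tool(
  rows=[
    [-0.002,0,0.018,0],
    [0,0,0.018,0],
    [0,0,0.018,0],
    [0,0,0.018,0],
    [0,0,0.011,0],
    [0,0,0,0],
  ],
)

```text
time_s: 2.27
position: [0.4996, 0.1619, 0.1327]
ee_rot: [2.217, -2.219, -0.003]
force: [-1.0, 0.4, -0.3]
opening: 1.001
gripper_force: 0.0
```

Emit:
drive_tool(
  rows=[
    [0,0,0,0],
    [0,0,0,0],
    [0,0,0,0],
    [0,0,0,0],
    [0,0,0,0],
    [0,0,0,0],
    [0,0,0,0],
    [0,0,0,0],
  ],
  gripper=0.0,
  squeeze=60,
)

```text
time_s: 2.93
position: [0.5017, 0.1633, 0.1362]
ee_rot: [-2.221, 2.22, -0.001]
force: [-0.3, 0.2, 5.4]
opening: 0.267
gripper_force: 59.0
```

Emit:
drive_tool(
  rows=[
    [0,0,-0.012,0],
    [0,0,-0.024,0],
    [0,0,-0.024,0],
    [0,0,-0.024,0],
    [0,0,-0.024,0],
    [0,0,-0.024,0],
    [0,0,-0.012,0],
    [0,0,0,0],
  ],
)

```text
time_s: 3.6
position: [0.5018, 0.1634, 0.2817]
ee_rot: [-2.219, 2.218, -0.002]
force: [0.2, -0.1, -1.6]
opening: 0.264
gripper_force: 59.5
```

Emit:
drive_tool(
  rows=[
    [0.01,0.0,0,0],
    [0.02,0.002,0,0],
    [0.025,0.003,0,0],
    [0.025,0.003,0,0],
    [0.025,0.003,0,0],
    [0.025,0.003,0,0],
    [0.025,0.003,0,0],
    [0.02,0.002,0,0],
    [0.015,0,0,0],
    [0.01,0,0,0],
    [0,0,0,0],
    [0,0,0,0],
  ],
)

```text
time_s: 4.6
position: [0.4815, -0.0372, 0.2781]
ee_rot: [2.219, -2.222, -0.003]
force: [-0.1, 0.2, -1.7]
opening: 0.26
gripper_force: 59.5
```

Run:
```python
from h import *
np.set_printoptions(precision=3,suppress=True)
s=robot.state();print(s["position"],s["opening"],s["time_s"])
R={}
for n in ["scene","side","wrist"]:
    p=robot.grab_frame(n);im=p["color"].copy()
    for i,t in enumerate(["long_pin_grip","eye"]):
        for d in robot.tip_of(p,t)[:1]:
            r=ray(p,d["position"]);print(n,t,np.round(d["position"],1),round(d["conf"],2),atz(r,[s["position"][2]-.005,.1][i]))
            R.setdefault(t,[]).append(r)
            cv2.circle(im,(int(d["position"][1]),int(d["position"][0])),3,(0,0,255),-1)
    cv2.imwrite(f"pics/d_{n}.png",im)
for t in R: print(t,*tri(R[t]))
```

```text
[ 0.481 -0.037  0.278] 0.26001792498965814 4.6
scene long_pin_grip [166.3 271.8] 0.96 [ 0.477 -0.04   0.273]
scene eye [257.7 320.3] 0.68 [ 0.485 -0.135  0.1  ]
side long_pin_grip [151.4 230.4] 0.61 [ 0.481 -0.042  0.273]
side eye [250.3 230.4] 0.94 [ 0.481 -0.121  0.1  ]
wrist long_pin_grip [261.  257.5] 0.57 [ 0.48  -0.033  0.273]
wrist eye [ 81.6 255.9] 0.56 [ 0.481 -0.138  0.1  ]
long_pin_grip [ 0.48  -0.036  0.27 ] [np.float64(0.002503012782185156), np.float64(0.0012493162112413299), np.float64(0.0035009252285018036)]
eye [ 0.48  -0.136  0.111] [np.float64(0.0036277362330373836), np.float64(0.0040200394685448665), np.float64(0.001203544833805875)]
```

View pics/d_wrist.png

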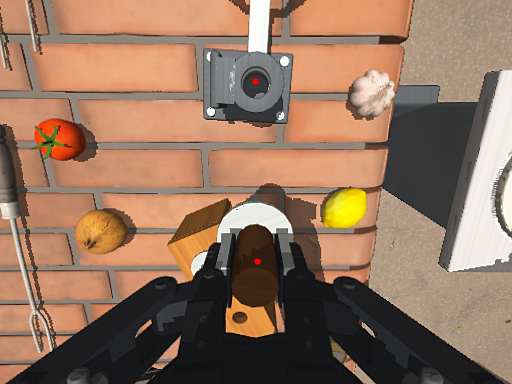

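View pics/d_side.png

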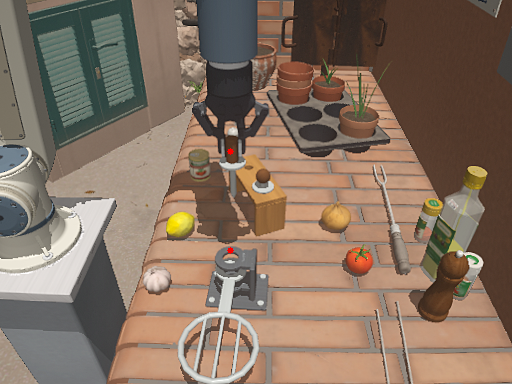

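The wrist picture shows the eye at about (257,84), with the pin gripped squarely. In the side picture the eye's dot at (230,250) sits high against the ring. I zoom in to settle the hole centre.

Run:
```python
from h import *
out=[]
for n,(cx,cy) in [("wrist",(256,82)),("side",(231,256))]:
    p=robot.grab_frame(n);im=cv2.resize(p["color"],None,fx=6,fy=6,interpolation=cv2.INTER_CUBIC)
    for c,col in [((.482,-.135),(0,255,0)),((.482,-.130),(0,0,255))]:
        for rad in (.015,.03):
            pts=np.array([proj(p,[c[0]+rad*np.cos(a),c[1]+rad*np.sin(a),.1])[::-1] for a in np.linspace(0,6.28,60)])
            cv2.polylines(im,[((pts+.5)*6).astype(np.int32)],True,col,1)
    out.append(im[(cy-45)*6:(cy+45)*6,(cx-33)*6:(cx+33)*6])
cv2.imwrite("pics/e.png",np.hstack(out))
```

```text
(no output)
```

View pics/e.png

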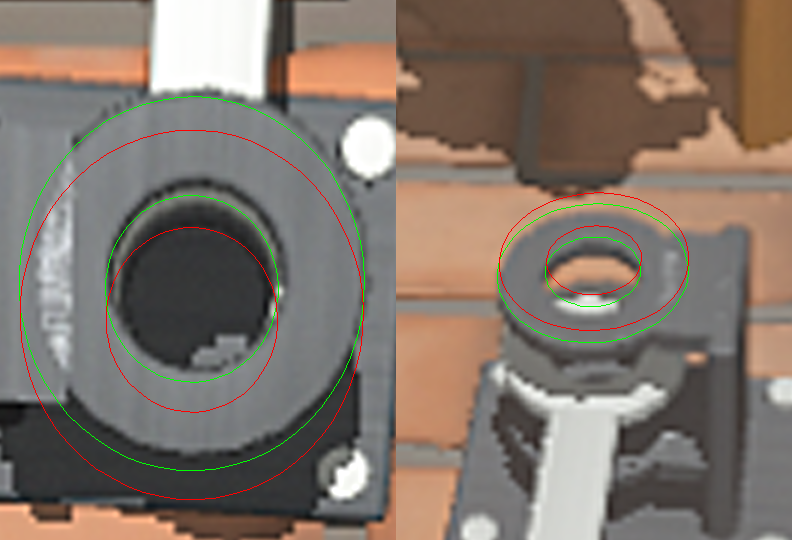

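The overlay puts the hole centre at about (0.481, −0.137), and the plate is flush with the top eye. No turn is needed. I move over it and check before inserting.

Emit:
drive_tool(
  rows=[
    [0.01,0,0,0],
    [0.02,0,0,0],
    [0.02,0,0,0],
    [0.02,0,0,0],
    [0.02,0,0,0],
    [0.01,0,0,0],
    [0,0,0.02,0],
    [0,0,0.02,0],
    [0,0,0.01,0],
    [0,0,0,0],
    [0,0,0,0],
  ],
)

```text
time_s: 6.07
position: [0.482, -0.1372, 0.2295]
ee_rot: [2.221, -2.22, 0.0]
force: [0.2, 0.6, -1.0]
opening: 0.262
gripper_force: 59.5
```

Run:
```python
from h import *
print(robot.state()["position"])
out=[]
for n,(cx,cy) in [("scene",(318,240)),("side",(231,225))]:
    p=robot.grab_frame(n);im=cv2.resize(p["color"],None,fx=5,fy=5,interpolation=cv2.INTER_CUBIC)
    out.append(im[(cy-55)*5:(cy+55)*5,(cx-38)*5:(cx+38)*5])
cv2.imwrite("pics/f.png",np.hstack(out))
```

```text
[ 0.48198007 -0.13716184  0.22953846]
```

View pics/f.png

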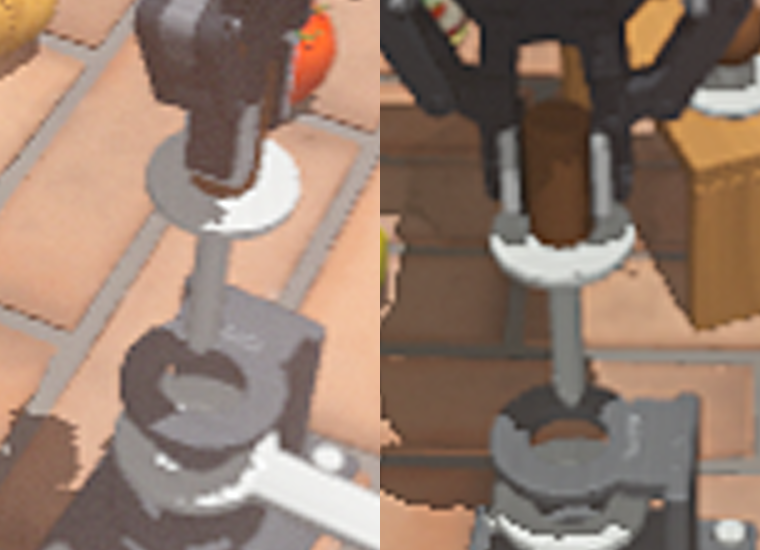

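The pin hangs upright over the eye and is aligned sideways in both views: tip at (203,345) over the ring centre column at (204), and (571,400) over (568). I go down in two steps and watch the force.

Emit:
drive_tool(
  rows=[
    [0,0,0.01,0],
    [0,0,0.01,0],
    [0,0,0.01,0],
    [0,0,0.01,0],
    [0,0,0.01,0],
    [0,0,0,0],
  ],
)

```text
time_s: 6.67
position: [0.4805, -0.1367, 0.1764]
ee_rot: [2.219, -2.22, -0.006]
force: [-0.9, -0.5, -1.9]
opening: 0.262
gripper_force: 59.5
```

Emit:
drive_tool(
  rows=[
    [0,0,0.01,0],
    [0,0,0.01,0],
    [0,0,0.008,0],
    [0,0,0.004,0],
    [0,0,0,0],
  ],
)

```text
time_s: 7.08
position: [0.4812, -0.1369, 0.146]
ee_rot: [2.22, -2.22, -0.003]
force: [0.7, -0.5, -1.3]
opening: 0.26
gripper_force: 59.5
```

No contact so far. I take the last part gently.

Emit:
drive_tool(
  rows=[
    [0,0,0.003,0],
    [0,0,0.003,0],
    [0,0,0.002,0],
    [0,0,0,0],
    [0,0,0,0],
  ],
)

```text
time_s: 7.5
position: [0.482, -0.137, 0.1393]
ee_rot: [-2.221, 2.221, -0.0]
force: [-0.1, -0.1, -1.5]
opening: 0.266
gripper_force: 59.5
```

Run:
```python
from h import *
out=[]
for n,(cx,cy) in [("scene",(318,250)),("side",(231,240))]:
    p=robot.grab_frame(n);im=cv2.resize(p["color"],None,fx=5,fy=5,interpolation=cv2.INTER_CUBIC)
    out.append(im[(cy-55)*5:(cy+55)*5,(cx-38)*5:(cx+38)*5])
cv2.imwrite("pics/g.png",np.hstack(out))
```

```text
(no output)
```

View pics/g.png

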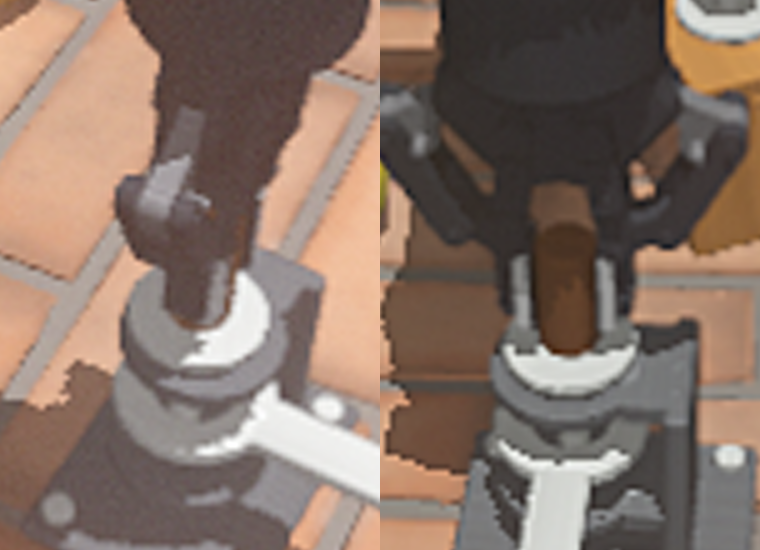

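The collar, at (200,320) and (570,360), is centred and a few mm above the top eye. I lower it to contact.

Emit:
drive_tool(
  rows=[
    [0,0,0.0015,0],
    [0,0,0.0015,0],
    [0,0,0,0],
    [0,0,0,0],
  ],
)

```text
time_s: 7.93
position: [0.4821, -0.137, 0.1363]
ee_rot: [-2.221, 2.221, -0.0]
force: [-0.9, -0.6, -2.2]
opening: 0.265
gripper_force: 60.0
```

Emit:
drive_tool(
  rows=[
    [0,0,0.001,0],
    [0,0,0.001,0],
    [0,0,0,0],
    [0,0,0,0],
  ],
)

```text
time_s: 8.27
position: [0.4821, -0.137, 0.1362]
ee_rot: [-2.222, 2.22, -0.002]
force: [-5.0, 2.6, 12.3]
opening: 0.267
gripper_force: 61.0
```

Force is 12 N, so the collar is seated. I ease up 2 mm, release to a moderate opening, and rise.

Emit:
drive_tool(
  rows=[
    [0,0,-0.001,0],
    [0,0,-0.0005,0],
    [0,0,0,0],
  ],
)

```text
time_s: 8.52
position: [0.4821, -0.137, 0.1363]
ee_rot: [-2.221, 2.221, -0.001]
force: [-1.3, 1.9, 4.5]
opening: 0.268
gripper_force: 60.1
```

Emit:
drive_tool(
  rows=[
    [0,0,0,0],
    [0,0,0,0],
    [0,0,0,0],
    [0,0,0,0],
    [0,0,0,0],
    [0,0,0,0],
  ],
  gripper=0.06,
)

```text
time_s: 9.02
position: [0.482, -0.137, 0.1357]
ee_rot: [2.221, -2.221, -0.0]
force: [-0.6, -0.3, 0.1]
opening: 0.703
gripper_force: 0.0
```

Emit:
drive_tool(
  rows=[
    [0,0,-0.01,0],
    [0,0,-0.02,0],
    [0,0,-0.02,0],
    [0,0,-0.025,0],
    [0,0,-0.025,0],
    [0,0,-0.02,0],
    [0,0,0,0],
    [0,0,0,0],
  ],
)

```text
time_s: 9.68
position: [0.4826, -0.137, 0.2576]
ee_rot: [-2.22, 2.22, -0.004]
force: [-0.8, 0.0, -0.2]
opening: 0.702
gripper_force: 0.0
```

Run:
```python
from h import *
np.set_printoptions(precision=3,suppress=True)
out=[];R=[]
for n,(cx,cy) in [("scene",(318,250)),("side",(231,240))]:
    p=robot.grab_frame(n);d=robot.tip_of(p,"long_pin_grip")[:1]
    for e in d: R.append(ray(p,e["position"]));print(n,e["position"],e["conf"],atz(R[-1],.13))
    im=cv2.resize(p["color"],None,fx=5,fy=5,interpolation=cv2.INTER_CUBIC)
    out.append(im[(cy-55)*5:(cy+55)*5,(cx-38)*5:(cx+38)*5])
if len(R)>1: print(tri(R))
print(robot.state()["position"])
cv2.imwrite("pics/i.png",np.hstack(out))
```

```text
scene [247.9, 324.1] 0.84 [ 0.483 -0.14   0.13 ]
side [243.5, 229.0] 0.6 [ 0.48  -0.133  0.13 ]
(array([ 0.48 , -0.14 ,  0.135]), [np.float64(0.0016538226070435557), np.float64(0.0016538226070434772)])
[ 0.481 -0.137  0.255]
```

View pics/i.png

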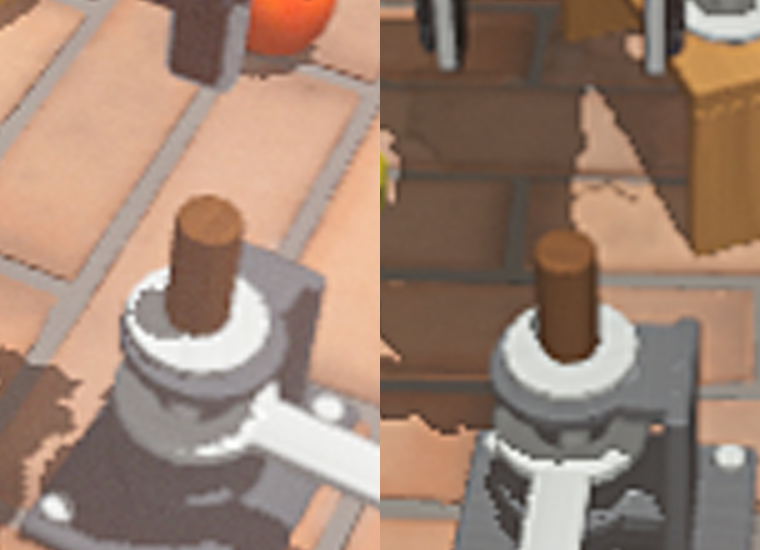

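The pin stands upright with its collar lying on the top eye, at (200,320) and (570,350), and the gripper is clear above it.

```bash
python3 -c "
from plant import robot;print(robot.close_job())"
```

```text
the job is handed in; nothing more can be done
None
```

The long pin stands upright in the bracket's eyes with its collar on the top eye, the gripper is clear above it, the short pin was not touched, and the job is handed in at about 10 s (no verdict was returned).

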